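# Unstack the power supply parts into their kit trays

### The arm

A 6-joint arm with a two-finger parallel gripper is mounted at the origin on a cart in front of the work surface, level with it; the furniture and walls round the work are solid. World frame = base frame: x ahead of the robot, y to its left, z up, the work surface at z = 0. Lengths are in mm, angles in rad, forces in N, time in s.
With the tool pointing down it reaches from about 400 to 925 mm from the base axis. Payload 12.5 kg.
Tool frame: the origin (TCP) lies at the very end of the fingers, on their centre line; the grasp point (between the pads) lies env.hold_point_z behind it (env.hold_point_z is the distance from the TCP to the grasp point, in mm); y points along the fingers, z is the direction in which the jaws open and shut, and the axes are right-handed (so a half turn about y gives the same grasp; the last joint's range is limited). The gripper opens to 95 mm and grips with 3 to 60 N. Pads are 20 mm wide; open, the fingers measure 119 mm over their backs; the gripper's body (75 mm by 180 mm) begins 59 mm behind the grasp point.
Start: joints at [-1.373, 0.491, 1.559, -0, 1.092, -0.106], TCP at [186.991, -596.39, 214.661] pointing down, gripper open.
Joint ranges: [-3.1, 3.1], [-0.84, 2.19], [0.05, 2.79], [-1.13, 4.28], [0.06, 2.93], [-2.69, 2.69]. Speed limits (rad/s): [2.22, 2.22, 2.79, 3.14, 3.14, 3.14].

### API

Orientations are given as [roll, pitch, yaw] about the fixed x, y, z axes, in that order (R = Rz(yaw) Ry(pitch) Rx(roll)).
In Python, from cell import env gives the robot as it stands.
- The arm moves only by the shell command python3 -m inch 'ROWS'. ROWS is JSON, one flat list of numbers, 7 for each row, row after row: the shift along the tool's x, y, z in m, then the turn, a rotation vector about the tool's x, y, z in degrees, then the closure, from -1 (fully open) to 1 (shut). In form: [tx, ty, tz, ax, ay, az, hand, tx, ty, tz, ax, ay, az, hand, ...]. A call has 1 to 10 rows; each row shifts and turns the commanded pose from where the row before left it, along the tool's axes as they then stand; what a row does not reach is not made up. A row lasts 1/10 s, in which the tool goes at most 50 mm and 8.59 degrees, less where a joint would pass 70% of its speed; a pose out of reach is approached as far as the arm can. A call is refused whole if a number of a shift passes 0.05 or a number of a turn 8.59, either way. A call with a gripper value outside its range is refused whole. The fingers move at their own pace and stop on an object; the grip force is fixed at half the most. Time passes only in rows, so rows that do not move let the fingers close. It gives the time, the measured TCP pose, the force and the opening at its end, in the units of the state.
- env.state(): the state, without advancing time (a new reading comes with each control period).
- env.read_camera(name): name is "side" or "top"; returns a dict with "pixels" (400x640x3 uint8, blue, green, red), "depth" (400x640 float32, mm along the optical axis (not along the pixel's ray), 0 where there is no reading), "mtx" (3x3 intrinsics, pixels), "R" (3x3) and "t" (3): a world point X has camera coordinates R X + t. Camera axes: x right, y down, z forward; pixel columns grow to the right and rows downward; lengths in mm; the calibration is good to about 2 mm. A picture is of the moment at which its call begins.
- env.job_done(): hands the job in, once; it reports no verdict.
The state is a dict: "t": time; "joints": joint angles; "qvel": joint speeds; "tau": joint torques, N m; "eef_pos": TCP position; "tcp_rot": TCP orientation; "ft_force": force on the tool from outside, world axes, zero at the start; "moment": the same for the moment, N m; "opening": opening from 0.0 (shut) to 1.0 (fully open).
Only numpy, scipy, OpenCV 4.12 (cv2) and the standard library are available. Lean on these libraries where they do the work, as an engineer would, in place of code of your own. Each camera call takes 0.05 s, during which the arm holds its last target.

### The job

The aluminium box, finned heat sink, converter block and relay for one build have been left piled up; take the pile apart and lay each part in its own grey tray, the one cut to its size, just a little bigger than the part all round. Each part must end upright, the same way up as it is now, flat on the tray floor inside the rim. Leave the tape roll and the tin of screws where they are.

Things in the scene. Friction and masses are not known exactly. Their poses are not given: they have to be found in the camera images.
- enclosure: plain aluminium die-cast box with a screwed lid, 96 x 60 x 28 mm (x, y, z), bottom of the stack, 0.25 kg nominal. Loose. Origin: centre of its underside; z up; x and y along the stated sizes. Its solid shape is a plain block.
- heat_sink: dark, nearly black heat sink with eight fins pointing up and running along its x, 76 x 46 x 18 mm (x, y, z), lies on the enclosure; its two outer fins make flat long sides, grip across the 46 mm; 0.14 kg nominal. Loose. Origin: centre of its underside; z up; x and y along the stated sizes. Its solid shape is a plain block.
- converter: flat black power converter block with a copper-coloured top plate, 58 x 34 x 16 mm (x, y, z), lies on the heat sink; 0.09 kg nominal. Loose. Origin: centre of its underside; z up; x and y along the stated sizes. Its solid shape is a plain block.
- relay: small upright clear-white relay with a dark base, 22 x 28 x 38 mm (x, y, z), stands on the converter at the top of the stack; 0.035 kg nominal. Loose. Origin: centre of its underside; z up; x and y along the stated sizes. Its solid shape is a plain block.
- tray_enclosure: the largest of four plain grey shallow trays, the one for the aluminium box: inside 114 x 78 mm (x, y), 9 mm wider than the part on every side; floor 5 mm thick, rim 3 mm thick, its top 9 mm above the bench. Fixed to the bench, empty at the start. Origin: centre of its underside, on the bench (z = 0); the floor is at z = 5 mm.
- tray_heat_sink: the second largest of four plain grey shallow trays, the one for the heat sink: inside 94 x 64 mm (x, y), 9 mm wider than the part on every side; floor 5 mm thick, rim 3 mm thick, its top 9 mm above the bench. Fixed to the bench, empty at the start. Origin: centre of its underside, on the bench (z = 0); the floor is at z = 5 mm.
- tray_converter: the third largest of four plain grey shallow trays, the one for the converter block: inside 76 x 52 mm (x, y), 9 mm wider than the part on every side; floor 5 mm thick, rim 3 mm thick, its top 9 mm above the bench. Fixed to the bench, empty at the start. Origin: centre of its underside, on the bench (z = 0); the floor is at z = 5 mm.
- tray_relay: the smallest of four plain grey shallow trays, the one for the relay: inside 40 x 46 mm (x, y), 9 mm wider than the part on every side; floor 5 mm thick, rim 3 mm thick, its top 9 mm above the bench. Fixed to the bench, empty at the start. Origin: centre of its underside, on the bench (z = 0); the floor is at z = 5 mm.
- tape_roll: amber tape roll lying flat, about 66 x 70 x 16 mm, loose bystander; origin: centre of its underside
- screw_tin: shallow round tin of screws, 60 mm across, 20 mm high, loose bystander; origin: centre of its underside
Mind the look-alikes: they are no part of the job. Several things have the shape of the relay; the one meant has the colours described above.

How it is judged:
By the outcome, as a careful person would: the job done as asked, in the order asked, and still so for the second after the job is handed in, with the robot touching nothing.
It also fails if it takes over 109 s, if anything falls off the work surface, if the arm or the gripper's body presses on something with over 40 N, if the wrist force passes 120 N, or if a joint passes its speed limit or range.

## Working session

There is one attempt and no reset: what is moved stays moved. The work goes in short steps, Python scripts to look and compute and a shell command to move; the robot and the scene stay as the last step left them, time stands still between calls to the robot, and variables do not carry over. Pictures are saved under pics/ and viewed, and the job is handed in when it is done.

```bash
ls; mkdir -p pics
python3 - <<'E'
from cell import env
import cv2, numpy as np
print(env.state()); print(env.hold_point_z)
for n in ("top","side"):
    d=env.read_camera(n); cv2.imwrite(f"pics/{n}0.png",d["pixels"]); np.savez(f"{n}0.npz",**d)
    print(n,d["mtx"],d["R"],d["t"])
E
```

```text
pics
{'t': 0.0, 'joints': array([-1.37261856e+00,  4.91554186e-01,  1.55948157e+00, -3.27784997e-05,
        1.09171407e+00, -1.05618439e-01]), 'qvel': array([-7.87645136e-04, -1.18631190e-05,  6.30205457e-04, -1.38129637e-03,
        6.21320184e-04,  6.46585585e-04]), 'tau': array([ 1.03296403e-03, -6.12642646e+01, -2.58178389e+01,  6.93424302e-02,
        4.82956390e-02, -9.95629443e-05]), 'eef_pos': array([ 186.91613547, -596.11785574,  214.05403332]), 'tcp_rot': array([-1.57195012e+00,  9.30831317e-05, -2.83778137e+00]), 'ft_force': array([-0.36967555,  1.03156278,  0.27307405]), 'moment': array([ 0.0334903 , -0.02376492,  0.01068242]), 'opening': 1.0021794905287}
18.8
top [[485.38354497   0.         305.16516991]
 [  0.         485.38354497 195.38376218]
 [  0.           0.           1.        ]] [[-0.01601804 -0.99986641 -0.00325305]
 [-0.99863747  0.01615979 -0.04961923]
 [ 0.04966517  0.00245381 -0.99876291]] [-173.58073034  491.98209556 1239.82105149]
side [[381.62619583   0.         316.44586301]
 [  0.         381.62619583 198.11019492]
 [  0.           0.           1.        ]] [[ 0.99449827 -0.10219152 -0.02302337]
 [-0.06633435 -0.44425802 -0.89343974]
 [ 0.08107365  0.89005152 -0.44859264]] [-530.96449164   17.55381712 1102.18145651]
```

View pics/top0.png

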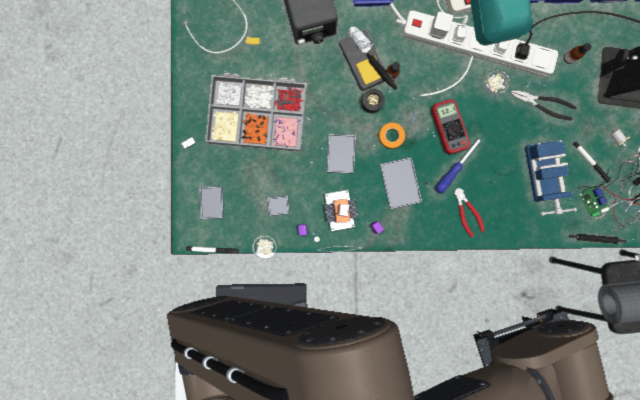

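View pics/side0.png

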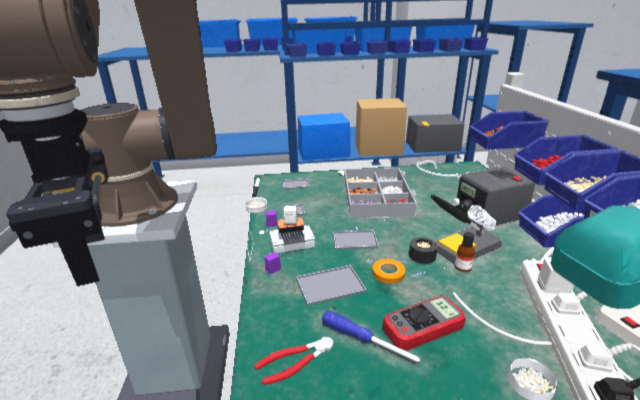

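The top view shows four grey trays at about (401,183), (341,154), (211,203) and (278,206). The pile is at (342,210), with purple relay-shaped blocks at (303,230) and (377,227). The amber tape roll is at (392,135) and the tin at (372,100).

Candidates for the relay are the white block on the pile (342,210) and the two purple blocks (303,230) and (377,227). By the description it is the clear-white one, so I'll check it in a crop.

```bash
cat > h.py <<'E'
import numpy as np, cv2
def load(f): return dict(np.load(f))
def ray(d,u,v,z):
    # pixel(s) -> world point on plane z
    p=np.array([u,v,1.0]); K=d["mtx"];R=d["R"];t=d["t"]
    dirw=R.T@np.linalg.solve(K,p); c=-R.T@t
    s=(z-c[2])/dirw[2]; return c+s*dirw
def proj(d,X):
    x=d["R"]@np.asarray(X,float)+d["t"]; q=d["mtx"]@x; return q[:2]/q[2]
def cloud(d):
    Z=d["depth"].astype(float); v,u=np.mgrid[:400,:640]
    K=d["mtx"]; P=np.stack([(u-K[0,2])/K[0,0]*Z,(v-K[1,2])/K[1,1]*Z,Z],-1)
    W=(P-d["t"])@d["R"]; W[Z==0]=np.nan; return W
def rect(pts):
    (c,s,a)=cv2.minAreaRect(np.float32(pts)); 
    if s[0]<s[1]: s=(s[1],s[0]); a+=90
    a=(a+90)%180-90
    return np.round(c,1),np.round(s,1),round(a,1)
E
python3 - <<'E'
from h import *
T=load("top0.npz");S=load("side0.npz")
a=T["pixels"][170:250,300:390]; b=S["pixels"][190:280,240:345]
cv2.imwrite("pics/c1.png",np.hstack([cv2.resize(a,(400,356),interpolation=cv2.INTER_CUBIC),cv2.resize(b,(400,356),interpolation=cv2.INTER_CUBIC)]))
W=cloud(T); Z=W[...,2]
np.set_printoptions(linewidth=250)
print(np.round(Z[185:238:2,318:366:2]).astype(float))
# trays by colour/gray
px=T["pixels"].astype(int); sat=px.max(2)-px.min(2)
for n,(u,v) in dict(enc=(401,183),hs=(341,154),conv=(211,203),rel=(278,206)).items():
    m=((abs(px-px[v,u]).max(2)<28)).astype(np.uint8)
    nl,lab=cv2.connectedComponents(m); mm=(lab==lab[v,u]).astype(np.uint8)
    cs,_=cv2.findContours(mm,cv2.RETR_EXTERNAL,cv2.CHAIN_APPROX_NONE); c=max(cs,key=cv2.contourArea)
    pts=[ray(T,*p[0],6)[:2] for p in c]
    print(n,px[v,u],mm.sum(),rect(pts), np.nanmedian(Z[mm>0]))
E
```

```text
[[ -0.   6.   5.  -1.  -0.   2.   8.   3.   4.  -1.   3.   6.   8.   9.   3.   1.   3.   4.   2.   2.   3.  -0.   3.   1.]
 [  9.   5.   2.   6.   5.   6.   3.   3.   2.   3.   7.   5.   2.   5.   2.   2.   5.   8.   8.   3.   7.   0.   7.   3.]
 [  7.   1.   4.   1.   4.   4.   2.  -5.   1.   1.   4.   1.   6.   7.   4.   5.   2.   1.   5.   2.  -5.   6.   6.   1.]
 [  4.   2.   2.   0.   2.   5.   2.   6.   5.   2.   4.  26.  26.  27.  33.  28.   4.   3.   8.   3.   2.  -0.   5.   3.]
 [  7.   5.   2.   4.   2.   2.  29.  31.  22.  28.  25.  29.  27.  29.  26.  28.   6.   3.   8.   2.   5.   6.   2.   5.]
 [  2.   3.   3.   4.  29.  31.  28.  30.  31.  27.  32.  28.  28.  27.  29.  26.   4.   6.   3.   4.   3.   7.   5.   4.]
 [  4.   0.   6.   1.  29.  27.  29.  30.  36.  27.  34.  27.  24.  29.  29.  32.   0.   6.   2.   7.   0.   2.   1.   1.]
 [  4.   5.   3.   4.  31.  28.  31.  26.  25.  30.  27.  61.  64.  63.  63.  32.   6.   6.  46.   2.   3.   4.  12.  -1.]
 [  7.   5.   8.   8.  16.  28.  25.  25.  59.  60.  61.  66.  60.  61.  60.  36.  31.  31.  35.  -2.  -1.   0.   3.
[... 1896 characters left out ...]
8.   1.   2.   2.   3.   3.   1.   4.   2.   9.   2.  -0.   2.   3.   0.   1.]
 [  1.   4.  -0.   6.   1.   1.   8.   2.   4.   2.   5.   3.   3.   2.   2.   2.   2.   5.   4.   5.   4.   4.   5.   7.]
 [ -2.   4.   0.   4.   4.   2.   0.   4.  -0.   4.   8.   2.   4.   3.   2.   6.   2.   1.   5.  -5.   5.   3.   6.   6.]]
enc [190 181 179] 1311 (array([ 518.2, -428.6]), array([117.6,  78.4]), 11.6) 5.160968968757983
hs [190 179 177] 886 (array([ 597.1, -276.4]), array([96.8, 67.6]), -1.1) 5.4238904301130635
conv [178 169 167] 607 (array([475. ,  62.5]), array([80.4, 56.8]), -0.9) 5.556902540363879
rel [188 179 174] 296 (array([ 464.6, -110. ]), array([52.6, 44.1]), -85.1) 5.652245999554061
```

View pics/c1.png

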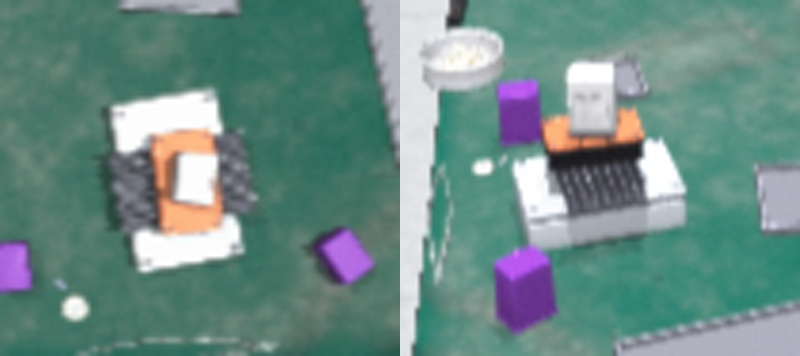

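The crop shows the white relay upright on the copper-topped converter, then the black finned sink, then the aluminium box. The purple blocks are decoys. Next I'll measure the poses of the parts.

```bash
cat > m.py <<'E'
from h import *
def big(m):
    nl,lab,st,_=cv2.connectedComponentsWithStats(m.astype(np.uint8)); i=1+np.argmax(st[1:,4]); return lab==i
def mrect(d,m,z,hull=False):
    cs,_=cv2.findContours(m.astype(np.uint8),cv2.RETR_EXTERNAL,cv2.CHAIN_APPROX_NONE)
    c=np.vstack(cs)[:,0].astype(float)
    # pixel corners so that outline is full-width
    c=np.vstack([c+[a,b] for a in(-.5,.5) for b in(-.5,.5)])
    return rect([ray(d,u,v,z)[:2] for u,v in c])
E
python3 - <<'E'
from m import *
for n in("top","side"):
    D=load(n+"0.npz"); W=cloud(D);Z=cv2.medianBlur(np.nan_to_num(W[...,2]).astype(np.float32),3)
    px=D["pixels"].astype(int);hsv=cv2.cvtColor(D["pixels"],cv2.COLOR_BGR2HSV).astype(int)
    roi=(abs(W[...,0]-460)<75)&(abs(W[...,1]+275)<75)
    top=roi&(Z>82)&(hsv[...,1]<60)&(hsv[...,2]>120)
    if n=="side": top&=(Z>94)
    print(n,"relay",top.sum(),mrect(D,big(top),100))
    cop=roi&(hsv[...,0]<22)&(hsv[...,1]>80)&(hsv[...,2]>120)
    print("conv",cop.sum(),mrect(D,cop,62))
    wh=roi&(Z>20)&(Z<37)&(hsv[...,1]<50)&(hsv[...,2]>170)
    print("encl",wh.sum(),mrect(D,wh,28))
    if n=="top":
        dk=roi&(Z>20)&(Z<56)&(hsv[...,2]<150)&(hsv[...,1]<90)
        dk=cv2.morphologyEx(dk.astype(np.uint8),cv2.MORPH_OPEN,np.ones((2,2)))
        print("hs",dk.sum(),mrect(D,dk,46))
        vis=D["pixels"].copy()
        for m,c in((top,(0,0,255)),(cop,(255,0,0)),(wh,(0,255,0)),(dk>0,(255,255,0))): vis[m]=c
        cv2.imwrite("pics/c2.png",cv2.resize(vis[170:250,300:390],None,fx=6,fy=6,interpolation=0))
E
```

```text
top relay 94 (array([ 449.4, -274.1]), array([28.7, 21.5]), -1.1)
conv 195 (array([ 448.6, -271. ]), array([58. , 37.9]), 4.5)
encl 373 (array([ 449.7, -268.3]), array([98.1, 62.2]), 8.7)
hs 272 (array([ 445.3, -272.6]), array([78.2, 48.5]), -80.2)
side relay 65 (array([ 447.2, -284.4]), array([29.5, 26.7]), 86.9)
conv 125 (array([ 446.5, -276.6]), array([60.2, 39.2]), 5.4)
encl 277 (array([ 448.6, -276.8]), array([98.3, 71.8]), 9.2)
```

View pics/c2.png

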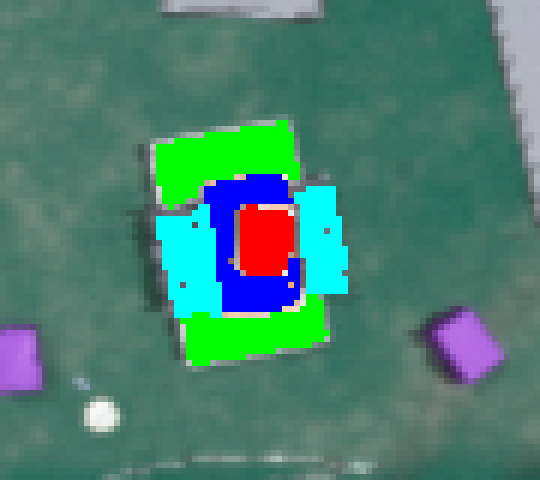

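```bash
cat > go.py <<'E'
# usage: go.py x y z yawdeg : total shift in current tool axes (m), and turn (deg) about tool x,y,z after
import sys,numpy as np
from scipy.spatial.transform import Rotation as R
from cell import env
s=env.state(); x,y,z,yaw=map(float,sys.argv[1:5])
Rc=R.from_euler('xyz',s["tcp_rot"]); p=s["eef_pos"]
print("now",np.round(p,1),"rot",np.round(np.degrees(s["tcp_rot"]),2),"t",round(s["t"],2),"f",np.round(s["ft_force"],1),"open",round(s["opening"]*95,1), "q",np.round(s["joints"],2))
d=Rc.inv().apply(np.array([x,y,z])-p)/1000
Rt=R.from_euler('xyz',[-np.pi/2,0,np.radians(yaw)])
print("shift",np.round(d,4),"turn",np.round((Rc.inv()*Rt).as_rotvec(degrees=True),2))
E
python3 go.py 449.4 -274.1 150 -181.1
```

```text
now [ 187.  -596.2  214.1] rot [-9.0050e+01  1.0000e-02 -1.6259e+02] t 0.1 f [-0.5  0.3  0.4] open 95.3 q [-1.37  0.49  1.56  0.    1.09 -0.11]
shift [-0.3468  0.0644 -0.2287] turn [ 0.06 18.51  0.  ]
```

```bash
python3 -m inch '[-0.0347,0,-0.0229,0,0,0,-1,-0.0347,0,-0.0229,0,0,0,-1,-0.0347,0,-0.0229,0,0,0,-1,-0.0347,0,-0.0229,0,0,0,-1,-0.0347,0,-0.0229,0,0,0,-1,-0.0347,0,-0.0229,0,0,0,-1,-0.0347,0,-0.0229,0,0,0,-1,-0.0347,0,-0.0229,0,0,0,-1,-0.0347,0,-0.0229,0,0,0,-1,-0.0345,0,-0.0226,0,0,0,-1]'; python3 -m inch '[0,0.02,0,0,6.2,0,-1,0,0.02,0,0,6.2,0,-1,0,0.02,0,0,6.1,0,-1,0,0,0,0,0,0,-1,0,0,0,0,0,0,-1]'; python3 go.py 449.4 -274.1 130 -181.1
```

```text
t: 1.1
eef_pos: [450.3, -272.9, 214.5]
tcp_rot: [-1.571, -0.0, -2.838]
ft_force: [0.9, -0.9, 1.0]
opening: 0.997
t: 1.6
eef_pos: [449.5, -274.5, 154.8]
tcp_rot: [-1.571, -0.001, 3.126]
ft_force: [-0.4, 0.3, -0.1]
opening: 0.999
now [ 449.5 -274.5  154.8] rot [-9.0020e+01 -3.0000e-02  1.7908e+02] t 1.6 f [-0.4  0.3 -0.1] open 94.9 q [-0.67  0.43  1.87 -0.    0.85  0.91]
shift [ 0.0001  0.0248 -0.0004] turn [0.02 0.18 0.03]
```

Run:
```python
from cell import env
from h import *
d=env.read_camera("side"); np.savez("side1.npz",**d)
p=proj(d,env.state()["eef_pos"]); q=proj(d,[449.4,-274.1,100]); print(p,q)
v=d["pixels"].copy(); cv2.drawMarker(v,tuple(int(round(a)) for a in p),(0,0,255),0,5); cv2.drawMarker(v,tuple(int(round(a)) for a in q),(255,0,0),0,5)
cv2.imwrite("pics/s1.png",cv2.resize(v[100:280,210:370],None,fx=3.3,fy=3.3,interpolation=cv2.INTER_CUBIC))
```

```text
[289.02814023 184.68251276] [290.25159002 207.16829798]
```

View pics/s1.png

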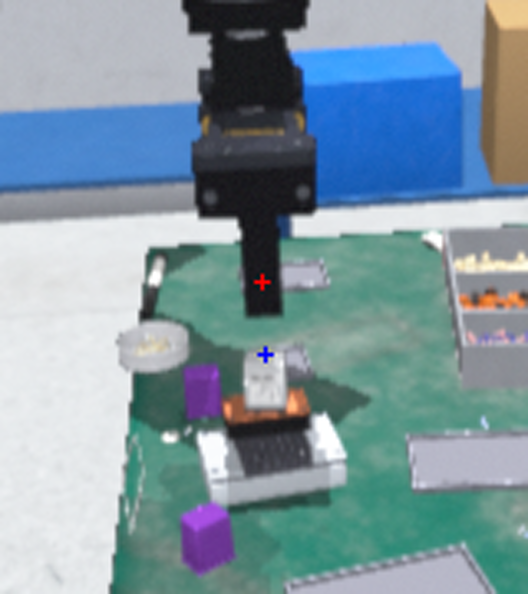

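The gripper sits over the white relay, with the relay top at about (265,353) in the crop where I projected it. Descending and gripping.

```bash
python3 -m inch '[0,0.02,0,0,0,0,-1,0,0.02,0,0,0,0,-1,0,0.02,0,0,0,0,-1,0,0.0125,0,0,0,0,-1,0,0.006,0,0,0,0,-1,0,0,0,0,0,0,-1,0,0,0,0,0,0,1,0,0,0,0,0,0,1,0,0,0,0,0,0,1,0,0,0,0,0,0,1]';python3 -m inch '[0,0,0,0,0,0,1,0,0,0,0,0,0,1,0,0,0,0,0,0,1]'; python3 go.py 464.6 -110 120 -175.1
```

```text
t: 2.65
eef_pos: [449.6, -274.5, 76.5]
tcp_rot: [-1.57, 0.001, 3.123]
ft_force: [0.2, 0.1, 0.5]
opening: 0.717
t: 2.95
eef_pos: [449.5, -274.4, 76.1]
tcp_rot: [-1.571, -0.0, 3.123]
ft_force: [-0.0, -0.4, -0.0]
opening: 0.472
now [ 449.5 -274.4   76.1] rot [-90.    -0.   178.91] t 2.95 f [-0.  -0.4 -0. ] open 44.8 q [-0.67  0.54  1.94 -0.    0.66  0.92]
shift [-0.012  -0.0439 -0.1647] turn [-0.   -5.99  0.  ]
```

```bash
python3 -m inch '[0,0,0,0,0,0,1,0,0,0,0,0,0,1,0,0,0,0,0,0,1,0,0,0,0,0,0,1,0,0,0,0,0,0,1,0,0,0,0,0,0,1]'; python3 -m inch '[0,-0.01,0,0,0,0,1,0,-0.02,0,0,0,0,1,0,-0.03,0,0,0,0,1,0,0,0,0,0,0,1]'; python3 go.py 464.6 -110 120 -175.1
```

```text
t: 3.55
eef_pos: [449.5, -274.4, 76.1]
tcp_rot: [-1.571, 0.0, 3.122]
ft_force: [-0.2, -1.5, -0.5]
opening: 0.227
t: 3.95
eef_pos: [450.7, -275.3, 139.8]
tcp_rot: [-1.567, 0.004, 3.123]
ft_force: [-0.0, -0.2, -1.2]
opening: 0.223
now [ 450.7 -275.3  139.8] rot [-89.8    0.26 178.91] t 3.95 f [-0.  -0.2 -1.2] open 21.1 q [-0.67  0.45  1.88 -0.    0.81  0.92]
shift [-0.0107  0.0192 -0.1656] turn [-0.21 -5.99 -0.25]
```

```bash
python3 -m inch '[-0.0018,0,-0.0276,0,0,0,1,-0.0018,0,-0.0276,0,0,0,1,-0.0018,0,-0.0276,0,0,0,1,-0.0018,0,-0.0276,0,0,0,1,-0.0018,0,-0.0276,0,0,0,1,-0.0017,0,-0.0275,0,0,0,1,0,0,0,0,-4,0,1,0,0,0,0,-8,0,1,0,0,0,0,-8,0,1,0,0,0,0,-8,0,1]'; python3 -m inch '[0,0.01,0,0,-8,0,1,0,0.01,0,0,-8,0,1,0,0.01,0,0,-8,0,1,0,0.01,0,0,-8,0,1,0,0.01,0,0,-8,0,1,0,0,0,0,-8,0,1,0,0,0,0,-8,0,1,0,0,0,0,-8,0,1,0,0,0,0,-4,0,1,0,0,0,0,0,0,1]'; python3 go.py 464.6 -110 19 -85.1
python3 - <<'E'
from cell import env
from h import *
for n in("top","side"):
    d=env.read_camera(n); np.savez(n+"2.npz",**d); cv2.imwrite(f"pics/{n}2.png",d["pixels"])
    c=[int(a) for a in proj(d,[464.6,-110,40])]
    cv2.imwrite(f"pics/{n}2c.png",cv2.resize(d["pixels"][max(0,c[1]-50):c[1]+50,c[0]-60:c[0]+60],None,fx=5,fy=5,interpolation=cv2.INTER_CUBIC))
E
```

```text
t: 4.95
eef_pos: [463.2, -109.0, 136.1]
tcp_rot: [-1.571, -0.0, -2.666]
ft_force: [-0.3, -0.3, 0.1]
opening: 0.225
t: 5.95
eef_pos: [463.2, -109.1, 86.0]
tcp_rot: [-1.571, 0.0, -1.484]
ft_force: [0.3, -0.5, -2.1]
opening: 0.227
now [ 463.2 -109.1   86. ] rot [-90.01   0.   -85.04] t 5.95 f [ 0.3 -0.5 -2.1] open 21.5 q [-0.37  0.48  2.05 -0.    0.62 -0.46]
shift [0.001  0.067  0.0013] turn [ 0.01  0.06 -0.  ]
```

View pics/side2c.png

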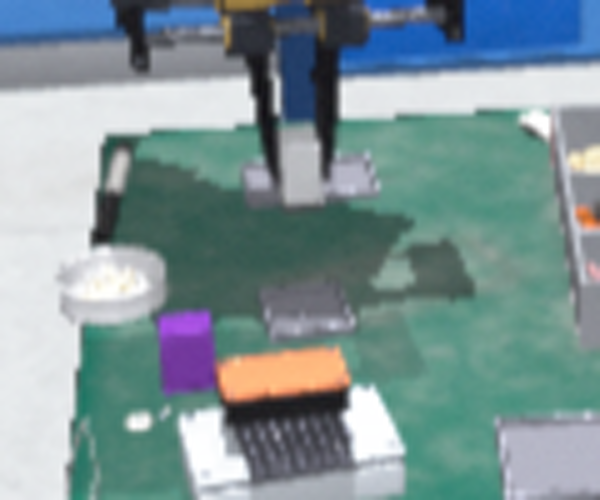

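View pics/top2c.png

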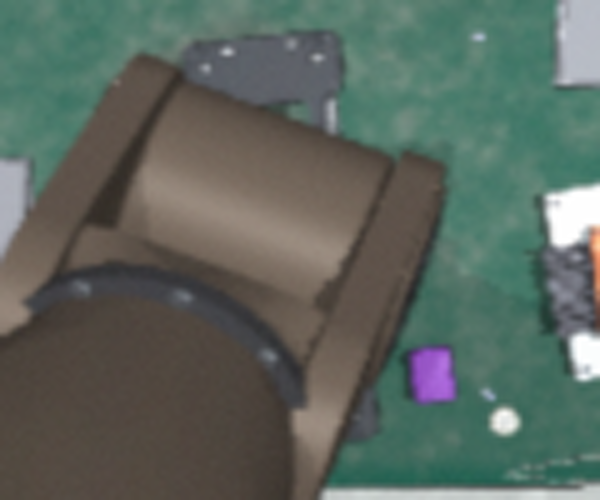

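The relay is held upright between the fingers at (300,165), over its tray at (310,305) in the crop. Lowering and releasing.

```bash
python3 -m inch '[0.001,0.02,0.0013,0,0,0,1,0,0.02,0,0,0,0,1,0,0.015,0,0,0,0,1,0,0.008,0,0,0,0,1,0,0.003,0,0,0,0,1,0,0,0,0,0,0,1,0,0,0,0,0,0,1]'; python3 go.py 464.6 -110 19 -85.1
```

```text
t: 6.75
eef_pos: [465.0, -110.1, 20.6]
tcp_rot: [-1.57, -0.0, -1.485]
ft_force: [-0.4, -0.7, -0.6]
opening: 0.228
now [ 465.  -110.1   20.6] rot [-8.996e+01 -2.000e-02 -8.511e+01] t 6.75 f [-0.4 -0.7 -0.6] open 21.6 q [-0.37  0.6   2.09 -0.    0.45 -0.46]
shift [-0.0002  0.0016 -0.0004] turn [-0.04 -0.01  0.02]
```

```bash
python3 -m inch '[0,0.001,0,0,0,0,1,0,0,0,0,0,0,1,0,0,0,0,0,0,-0.2,0,0,0,0,0,0,-0.2,0,0,0,0,0,0,-0.2,0,0,0,0,0,0,-0.2,0,0,0,0,0,0,-0.2]'; python3 -m inch '[0,-0.02,0,0,0,0,-0.2,0,-0.03,0,0,0,0,-0.2,0,-0.04,0,0,0,0,-0.2,0,-0.04,0,0,0,0,-0.2,0,0,0,0,0,0,-1]'; python3 go.py 448.6 -271 120 -175
```

```text
t: 7.45
eef_pos: [464.7, -110.0, 19.1]
tcp_rot: [-1.571, -0.0, -1.485]
ft_force: [0.2, 0.5, -0.6]
opening: 0.575
t: 7.95
eef_pos: [466.5, -110.6, 153.3]
tcp_rot: [-1.564, -0.003, -1.485]
ft_force: [0.3, -0.1, -0.8]
opening: 0.64
now [ 466.5 -110.6  153.3] rot [-89.61  -0.2  -85.09] t 7.95 f [ 0.3 -0.1 -0.8] open 60.8 q [-0.37  0.37  1.98 -0.    0.78 -0.46]
shift [ 0.1581  0.0337 -0.0318] turn [-0.46 89.91 -0.15]
```

Run:
```python
from m import *
from cell import env
D=load("top2.npz"); E=env.read_camera("side"); np.savez("side3.npz",**E)
for n,d in(("top",D),("side",E)):
    hsv=cv2.cvtColor(d["pixels"],cv2.COLOR_BGR2HSV).astype(int); W=cloud(d)
    roi=(abs(W[...,0]-450)<60)&(abs(W[...,1]+272)<60)
    cop=roi&(hsv[...,0]<22)&(hsv[...,1]>80)&(hsv[...,2]>120)
    print(n,cop.sum(),mrect(d,big(cop),62))
c=[int(a) for a in proj(E,[464.6,-110,20])]
cv2.imwrite("pics/s3.png",cv2.resize(E["pixels"][c[1]-50:c[1]+60,c[0]-60:c[0]+60],None,fx=5,fy=5,interpolation=cv2.INTER_CUBIC))
```

```text
top 315 (array([ 448.5, -271.2]), array([58.2, 38.3]), 6.0)
side 198 (array([ 446.8, -277. ]), array([59.7, 40.5]), 5.8)
```

View pics/s3.png

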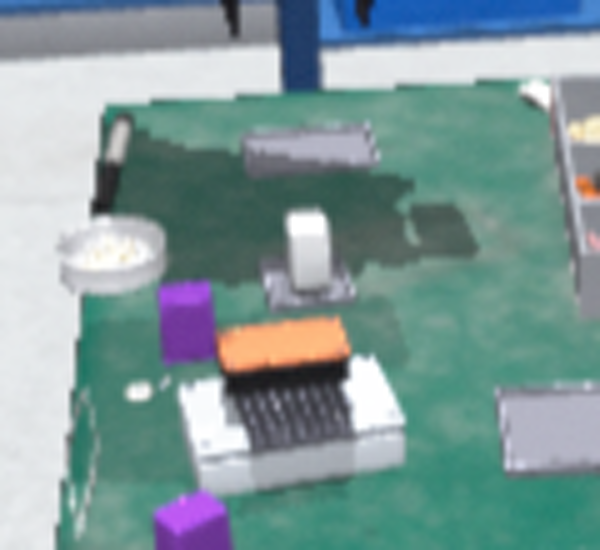

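The side view shows the relay standing upright inside its small tray at (308,255). The converter is unmoved. Next, the converter.

```bash
python3 -m inch '[0.027,0,-0.0053,0,0,0,-1,0.027,0,-0.0053,0,0,0,-1,0.027,0,-0.0053,0,0,0,-1,0.027,0,-0.0053,0,0,0,-1,0.026,0,-0.0053,0,0,0,-1,0.026,0,-0.0053,0,0,0,-1,0,0,0,0,8,0,-1,0,0,0,0,8,0,-1,0,0,0,0,8,0,-1,0,0,0,0,8,0,-1]'; python3 -m inch '[0,0,0,0,8,0,-1,0,0.01,0,0,8,0,-1,0,0.02,0,0,8,0,-1,0,0.02,0,0,8,0,-1,0,0.01,0,0,8,0,-1,0,0,0,0,8,0,-1,0,0,0,0,8,0,-1,0,0,0,0,1,0,-1,0,0,0,0,0,0,-1]'; python3 go.py 448 -273.3 53 -174
```

```text
t: 9.0
eef_pos: [446.2, -271.9, 147.6]
tcp_rot: [-1.573, 0.0, -2.05]
ft_force: [-0.4, -0.4, 0.1]
opening: 1.0
t: 9.9
eef_pos: [446.4, -271.9, 88.3]
tcp_rot: [-1.572, -0.001, -3.035]
ft_force: [-0.1, 0.1, 0.2]
opening: 0.999
now [ 446.4 -271.9   88.3] rot [-9.0050e+01 -6.0000e-02 -1.7392e+02] t 9.9 f [-0.1  0.1  0.2] open 94.9 q [-0.67  0.52  1.94 -0.    0.69  0.79]
shift [-0.0015  0.0353  0.0016] turn [0.05 0.08 0.06]
```

```bash
python3 -m inch '[-0.0015,0.015,0.0016,0,0,0,-1,0,0.01,0,0,0,0,-1,0,0.007,0,0,0,0,-1,0,0.003,0,0,0,0,-1,0,0,0,0,0,0,1,0,0,0,0,0,0,1,0,0,0,0,0,0,1,0,0,0,0,0,0,1,0,0,0,0,0,0,1,0,0,0,0,0,0,1]'; python3 -m inch '[0,0,0,0,0,0,1,0,0,0,0,0,0,1,0,0,0,0,0,0,1,0,0,0,0,0,0,1,0,0,0,0,0,0,1,0,0,0,0,0,0,1]';python3 go.py 448 -273.3 53 -174
```

```text
t: 10.9
eef_pos: [448.4, -273.7, 54.3]
tcp_rot: [-1.571, 0.0, -3.039]
ft_force: [0.3, 0.1, 0.3]
opening: 0.553
t: 11.5
eef_pos: [448.4, -273.6, 54.1]
tcp_rot: [-1.571, -0.0, -3.038]
ft_force: [-0.0, 0.2, 0.7]
opening: 0.352
now [ 448.4 -273.6   54.1] rot [ -90.     -0.   -174.09] t 11.5 f [-0.   0.2  0.7] open 33.5 q [-0.67  0.58  1.95 -0.    0.61  0.79]
shift [ 0.0004  0.0011 -0.0003] turn [-0.   -0.09  0.  ]
```

```bash
python3 -m inch '[0,-0.005,0,0,0,0,1,0,-0.01,0,0,0,0,1,0,-0.02,0,0,0,0,1,0,-0.02,0,0,0,0,1,0,-0.01,0,0,0,0,1,0,0,0,0,0,0,1]';python3 go.py 475 62.5 119 -180.9;  python3 - <<'E'
from cell import env
from h import *
d=env.read_camera("side"); cv2.imwrite("pics/s4.png",cv2.resize(d["pixels"][130:280,220:370],None,fx=4,fy=4,interpolation=cv2.INTER_CUBIC))
E
```

```text
t: 12.1
eef_pos: [448.9, -274.0, 120.7]
tcp_rot: [-1.569, 0.002, -3.039]
ft_force: [0.3, 0.2, -1.0]
opening: 0.354
now [ 448.9 -274.   120.7] rot [-8.9880e+01  1.1000e-01 -1.7409e+02] t 12.1 f [ 0.3  0.2 -1. ] open 33.6 q [-0.67  0.47  1.9  -0.    0.76  0.79]
shift [-0.0606  0.0011 -0.332 ] turn [-0.11  6.81 -0.12]
```

View pics/s4.png

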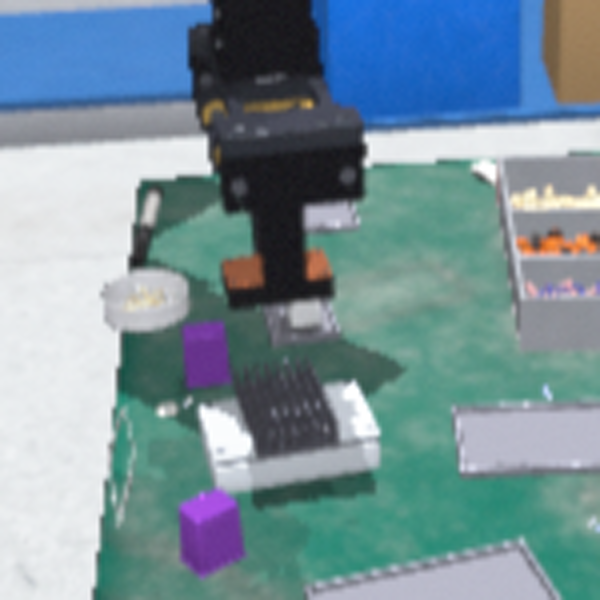

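The converter (277,285 in the crop) hangs level and centred in the fingers. The heat sink stays on the box at (285,410). Carrying the converter to its tray.

```bash
python3 -m inch '[-0.0067,0,-0.0369,0,0,0,1,-0.0067,0,-0.0369,0,0,0,1,-0.0067,0,-0.0369,0,0,0,1,-0.0067,0,-0.0369,0,0,0,1,-0.0067,0,-0.0369,0,0,0,1,-0.0067,0,-0.0369,0,0,0,1,-0.0068,0,-0.0369,0,0,0,1,-0.0068,0,-0.0369,0,0,0,1,-0.0068,0,-0.0368,0,0,0,1,0,0,0,0,6.8,0,1]'; python3 -m inch '[0,0.02,0,0,0,0,1,0,0.03,0,0,0,0,1,0,0.02,0,0,0,0,1,0,0,0,0,0,0,1,0,0,0,0,0,0,1]'; python3 go.py 475 62.5 13 -180.9;python3 - <<'E'
from cell import env
from h import *
d=env.read_camera("side"); c=[int(a) for a in proj(d,[475,62,20])]
cv2.imwrite("pics/s5.png",cv2.resize(d["pixels"][c[1]-70:c[1]+50,c[0]-60:c[0]+60],None,fx=5,fy=5,interpolation=cv2.INTER_CUBIC))
T=load("top0.npz"); print([ (np.round(proj(d,[x,y,9])-c,0)+[60,70])*5 for x,y in((435,34.5),(515,34.5),(515,90.5),(435,90.5))])
E
```

```text
t: 13.15
eef_pos: [474.0, 66.2, 118.2]
tcp_rot: [-1.571, -0.001, 3.129]
ft_force: [-0.2, -0.9, -0.7]
opening: 0.357
t: 13.65
eef_pos: [474.2, 62.8, 48.8]
tcp_rot: [-1.571, -0.002, 3.126]
ft_force: [-0.1, 0.4, -0.7]
opening: 0.354
now [474.2  62.8  48.8] rot [-8.9990e+01 -9.0000e-02  1.7911e+02] t 13.65 f [-0.1  0.4 -0.7] open 33.6 q [-0.01  0.55  2.07 -0.    0.53  1.58]
shift [-0.0008  0.0358  0.0003] turn [-0.01  0.01  0.09]
[array([240., 390.]), array([370., 380.]), array([365., 345.]), array([240., 350.])]
```

View pics/s5.png

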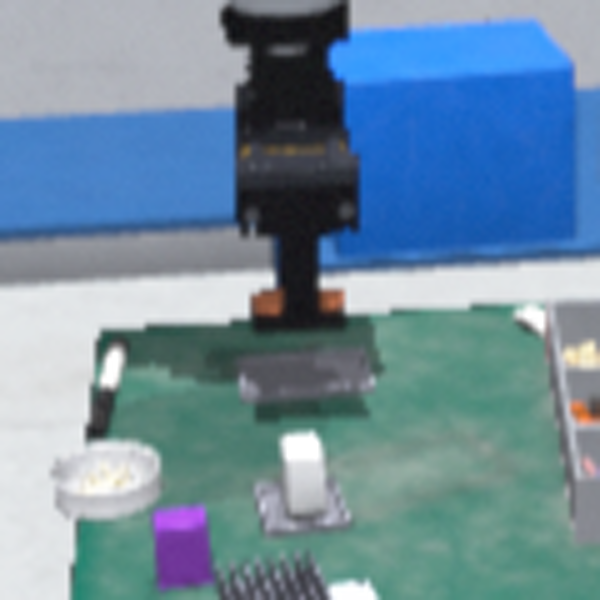

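The block spans columns 250–345 over a tray spanning 238–380 (row 375), so it may sit a bit low in x. I'll measure both before lowering.

Run:
```python
from m import *
from cell import env
d=env.read_camera("side"); S0=load("side0.npz")
hsv=cv2.cvtColor(d["pixels"],cv2.COLOR_BGR2HSV).astype(int)
m=np.zeros((400,640),bool); c=[int(a) for a in proj(d,[474,62,55])]; m[c[1]-12:c[1]+12,c[0]-20:c[0]+20]=1
o=m&(hsv[...,0]<22)&(hsv[...,1]>80)&(hsv[...,2]>60)
v,u=np.where(o); print("block cols",u.min(),u.max(),"rows",v.min(),v.max())
vm=np.median(v)
# block top z=48.8-8+16=56.8 ; y near its edge
for uu in (u.min()-.5,u.max()+.5): print(ray(d,uu,vm,56.8))
# tray from side0 , all trays
px=S0["pixels"].astype(int)
for n,X,Z in(("conv",(475,62.5,5),9),("enc",(518,-428.6,5),9),("hs",(597,-276.4,5),9)):
    u,v=[int(round(a)) for a in proj(S0,X)]
    mm=(abs(px-px[v,u]).max(2)<22).astype(np.uint8); nl,lab=cv2.connectedComponents(mm,connectivity=4); k=lab==lab[v,u]
    vv,uu=np.where(k); print(n,k.sum(),uu.min(),uu.max(),vv.min(),vv.max(),mrect(S0,k,5))
T0=load("top0.npz");px=T0["pixels"].astype(int); h=cv2.cvtColor(T0["pixels"],cv2.COLOR_BGR2HSV).astype(int); W=cloud(T0)
for n,X in(("conv",(475,62.5)),("enc",(518,-428.6)),("hs",(597,-276.4)),("rel",(464.6,-110))):
    roi=(abs(W[...,0]-X[0])<80)&(abs(W[...,1]-X[1])<(60 if n in("hs","rel") else 80))
    mm=big(roi&(h[...,1]<45)); print(n,mm.sum(),mrect(T0,mm,9))
```

```text
block cols 286 303 rows 167 171
[446.24669166  58.70550704  56.8       ]
[500.72496869  49.99887868  56.8       ]
conv 130 283 307 181 187 (array([473. ,  59.4]), array([78.3, 51.9]), -1.3)
enc 1424 297 363 268 302 (array([ 515.3, -429.3]), array([117.4,  83.7]), 11.3)
hs 540 334 375 232 247 (array([ 595. , -277.5]), array([97.8, 65.5]), -3.9)
conv 741 (array([475. ,  63.4]), array([87.9, 62.1]), -0.3)
enc 1580 (array([ 509. , -430.4]), array([141. ,  88.7]), 11.2)
hs 1188 (array([ 612.3, -286.5]), array([135.,  93.]), -3.9)
rel 833 (array([493.8, -92.7]), array([112.5,  84.5]), 7.3)
```

Block centre and tray centre agree at x ≈ 473 in the same view. Lowering and releasing.

```bash
python3 -m inch '[0,0.015,0,0,0,0,1,0,0.012,0,0,0,0,1,0,0.006,0,0,0,0,1,0,0.0025,0,0,0,0,1,0,0,0,0,0,0,1,0,0,0,0,0,0,1,0,0,0,0,0,0,-1,0,0,0,0,0,0,-1,0,0,0,0,0,0,-1,0,0,0,0,0,0,-1]'; python3 go.py 475 62.5 13 -180.9; python3 -m inch '[0,-0.01,0,0,0,0,-1,0,-0.03,0,0,0,0,-1,0,-0.04,0,0,0,0,-1,0,-0.04,0,0,0,0,-1,0,0,0,0,0,0,-1]'
python3 - <<'E'
from cell import env
from h import *
d=env.read_camera("side"); np.savez("side6.npz",**d);c=[int(a) for a in proj(d,[475,62,20])]
a=cv2.resize(d["pixels"][c[1]-40:c[1]+40,c[0]-40:c[0]+40],(400,400),interpolation=cv2.INTER_CUBIC)
d=env.read_camera("top"); np.savez("top6.npz",**d);c=[int(a) for a in proj(d,[475,62,20])]
b=cv2.resize(d["pixels"][c[1]-40:c[1]+40,c[0]-40:c[0]+40],(400,400),interpolation=cv2.INTER_CUBIC)
cv2.imwrite("pics/s6.png",np.hstack([a,b]))
E
```

```text
t: 14.75
eef_pos: [474.6, 62.8, 13.7]
tcp_rot: [-1.571, 0.0, 3.126]
ft_force: [-0.1, 0.1, 0.1]
opening: 0.633
now [474.6  62.8  13.7] rot [-8.9990e+01  1.0000e-02  1.7911e+02] t 14.75 f [-0.1  0.1  0.1] open 60.2 q [-0.01  0.62  2.09 -0.    0.44  1.58]
shift [-0.0004  0.0007  0.0003] turn [-0.01  0.01 -0.01]
t: 15.25
eef_pos: [476.3, 62.9, 138.5]
tcp_rot: [-1.571, 0.008, 3.126]
ft_force: [0.9, 0.1, 0.1]
opening: 0.99
```

View pics/s6.png

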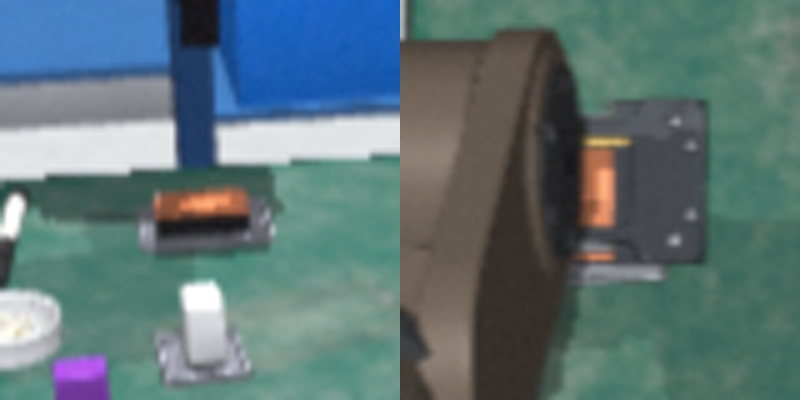

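Left side view: the converter is level in its tray (block 155–248, tray 140–273), with the relay upright in front. Now measuring the fully exposed heat sink, and the converter once the arm is out of the way.

Run:
```python
from m import *
for n in("top","side"):
    D=load(n+"6.npz"); W=cloud(D); Z=cv2.medianBlur(np.nan_to_num(W[...,2]).astype(np.float32),3); hsv=cv2.cvtColor(D["pixels"],cv2.COLOR_BGR2HSV).astype(int)
    roi=(abs(W[...,0]-450)<75)&(abs(W[...,1]+272)<60)
    dk=roi&(Z>20)&(Z<58)&(hsv[...,2]<140)&(hsv[...,1]<90)
    dk=big(cv2.morphologyEx(dk.astype(np.uint8),cv2.MORPH_OPEN,np.ones((2,2))))
    print("hs",n,dk.sum(),mrect(D,dk,46))
    wh=roi&(Z>20)&(Z<37)&(hsv[...,1]<50)&(hsv[...,2]>170)
    print("encl",n,wh.sum(),mrect(D,wh,28))
    v=D["pixels"].copy(); c=[int(a) for a in proj(D,[449,-272,30])]
    w=v.copy(); w[dk]=(255,255,0)
    f=lambda x:cv2.resize(x[c[1]-30:c[1]+30,c[0]-30:c[0]+30],(390,390),interpolation=cv2.INTER_CUBIC)
    cv2.imwrite(f"pics/h_{n}.png",np.hstack([f(v),f(w)]))
```

```text
hs top 453 (array([ 444.7, -272.8]), array([78.2, 47.5]), -79.9)
encl top 473 (array([ 449.5, -268. ]), array([98.4, 62.5]), 8.9)
hs side 406 (array([ 448.9, -293.7]), array([99.9, 50.3]), -82.3)
encl side 299 (array([ 448.6, -276.8]), array([98.3, 71.8]), 9.2)
```

View pics/h_top.png

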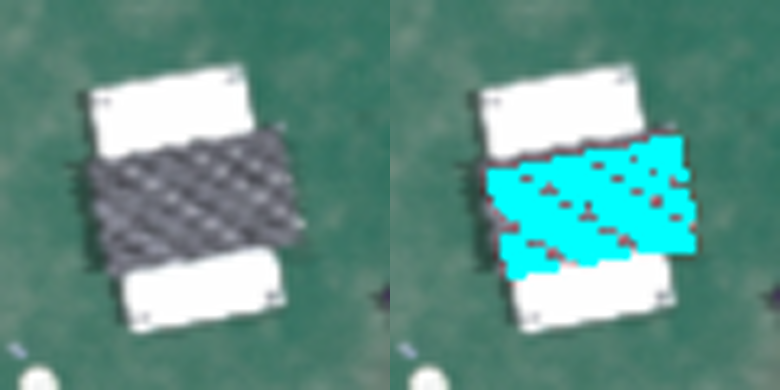

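View pics/h_side.png

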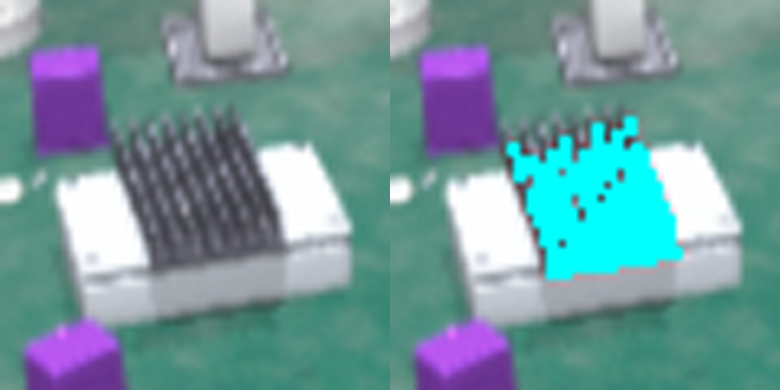

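The heat sink is centred near (446,-274) with its long axis at about -80°. I'll grip it across the 46 mm with yaw -80°.

```bash
python3 go.py 446 -274 130 -80
```

```text
now [474.6  62.9 134.7] rot [-9.0000e+01  1.3000e-01  1.7911e+02] t 15.35 f [ 0.1 -0.4  0.4] open 95.2 q [-0.01  0.4   2.   -0.    0.74  1.58]
shift [0.0234 0.0047 0.3373] turn [-1.2000e-01 -1.0089e+02 -9.0000e-02]
```

```bash
python3 -m inch '[0.0026,0,0.0375,0,0,0,-1,0.0026,0,0.0375,0,0,0,-1,0.0026,0,0.0375,0,0,0,-1,0.0026,0,0.0375,0,0,0,-1,0.0026,0,0.0375,0,0,0,-1,0.0026,0,0.0375,0,0,0,-1,0.0026,0,0.0375,0,0,0,-1,0.0026,0,0.0375,0,0,0,-1,0.0026,0,0.0373,0,0,0,-1,0,0,0,0,-6,0,-1]'; python3 -m inch '[0,0,0,0,-8.5,0,-1,0,0,0,0,-8.5,0,-1,0,0,0,0,-8.5,0,-1,0,0,0,0,-8.5,0,-1,0,0,0,0,-8.5,0,-1,0,0,0,0,-8.5,0,-1,0,0,0,0,-8.5,0,-1,0,0,0,0,-8.5,0,-1,0,0,0,0,-8.5,0,-1,0,0,0,0,-8.5,0,-1]'; python3 -m inch '[0,0.02,0,0,-8.5,0,-1,0,0.02,0,0,-1.4,0,-1,0,0.01,0,0,0,0,-1,0,0,0,0,0,0,-1]';python3 go.py 446 -274 35 -80
python3 - <<'E'
from m import *
from cell import env
d=env.read_camera("side");
p=proj(d,env.state()["eef_pos"]); c=[int(a) for a in p]
cv2.imwrite("pics/s7.png",cv2.resize(d["pixels"][c[1]-50:c[1]+60,c[0]-60:c[0]+60],None,fx=5,fy=5,interpolation=cv2.INTER_CUBIC))
E
```

```text
t: 16.35
eef_pos: [445.1, -277.5, 132.2]
tcp_rot: [-1.571, -0.001, -3.055]
ft_force: [0.9, 1.5, -0.1]
opening: 0.999
t: 17.35
eef_pos: [445.3, -273.6, 132.3]
tcp_rot: [-1.573, 0.002, -1.563]
ft_force: [0.1, 0.1, -0.4]
opening: 1.002
t: 17.75
eef_pos: [445.0, -273.4, 81.8]
tcp_rot: [-1.573, 0.003, -1.397]
ft_force: [-0.5, -0.1, 0.2]
opening: 1.001
now [ 445.  -273.4   81.8] rot [-90.15   0.16 -80.07] t 17.75 f [-0.5 -0.1  0.2] open 95.1 q [-0.68  0.53  1.94 -0.    0.67 -0.85]
shift [0.0009 0.0468 0.001 ] turn [ 0.15 -0.07 -0.16]
```

View pics/s7.png

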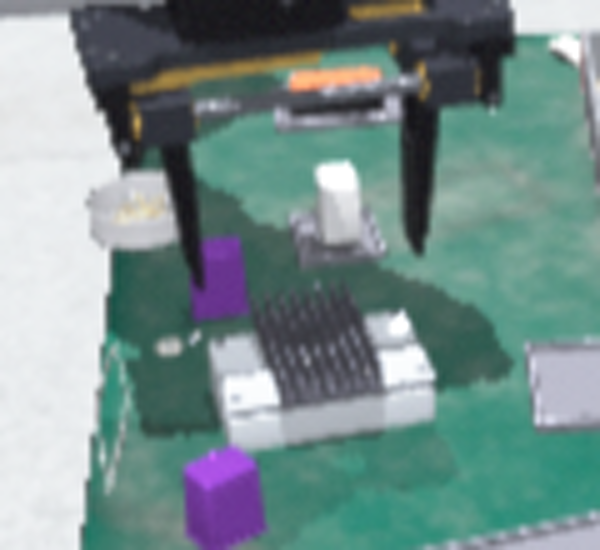

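The fingers straddle the sink (tips at (200,290) and (420,250), sink at (318,340)) and are clear of the purple blocks. Descending and gripping.

```bash
python3 -m inch '[0.0009,0.02,0.001,0,0,0,-1,0,0.015,0,0,0,0,-1,0,0.008,0,0,0,0,-1,0,0.0035,0,0,0,0,-1,0,0,0,0,0,0,1,0,0,0,0,0,0,1,0,0,0,0,0,0,1,0,0,0,0,0,0,1,0,0,0,0,0,0,1,0,0,0,0,0,0,1]'; python3 -m inch '[0,0,0,0,0,0,1,0,0,0,0,0,0,1,0,0,0,0,0,0,1,0,0,0,0,0,0,1]';python3 go.py 446 -274 35 -80;python3 -m inch '[0,-0.005,0,0,0,0,1,0,-0.01,0,0,0,0,1,0,-0.02,0,0,0,0,1,0,-0.02,0,0,0,0,1,0,-0.02,0,0,0,0,1,0,-0.01,0,0,0,0,1,0,0,0,0,0,0,1]';python3 go.py 597 -277 120 -2;  python3 - <<'E'
from cell import env
from m import *
d=env.read_camera("side"); np.savez("side8.npz",**d)
cv2.imwrite("pics/s8.png",cv2.resize(d["pixels"][130:280,220:370],None,fx=4,fy=4,interpolation=cv2.INTER_CUBIC))
E
```

```text
t: 18.8
eef_pos: [447.0, -274.8, 37.3]
tcp_rot: [-1.571, -0.0, -1.396]
ft_force: [0.5, 0.0, 0.2]
opening: 0.55
t: 19.2
eef_pos: [447.0, -274.8, 37.2]
tcp_rot: [-1.571, -0.0, -1.396]
ft_force: [-0.5, -0.7, 2.5]
opening: 0.482
now [ 447.  -274.8   37.2] rot [-9.000e+01 -1.000e-02 -7.999e+01] t 19.2 f [-0.5 -0.7  2.5] open 45.8 q [-0.68  0.61  1.96 -0.    0.57 -0.85]
shift [-0.0009  0.0022 -0.0009] turn [-0.    0.01  0.01]
t: 19.9
eef_pos: [447.4, -275.0, 123.6]
tcp_rot: [-1.569, -0.002, -1.396]
ft_force: [0.5, -0.5, -1.0]
opening: 0.481
now [ 447.4 -275.   123.6] rot [-89.9   -0.12 -79.99] t 19.9 f [ 0.5 -0.5 -1. ] open 45.7 q [-0.68  0.47  1.9  -0.    0.77 -0.85]
shift [0.0279 0.0039 0.147 ] turn [ -0.   -77.99   0.17]
```

View pics/s8.png

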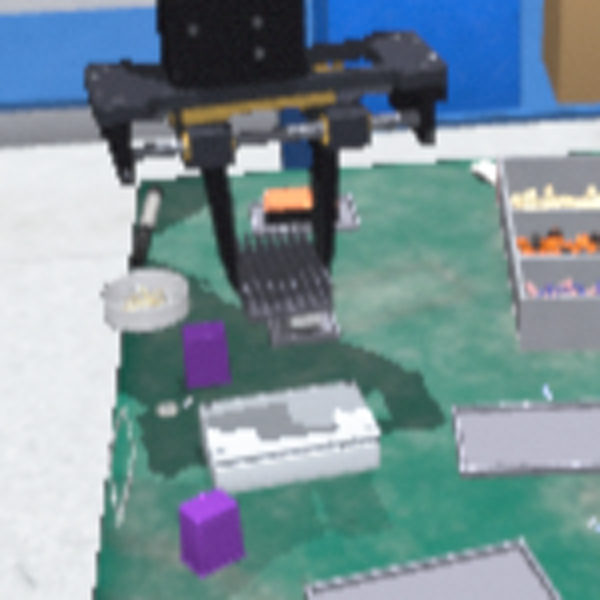

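The sink is held level at (285,275). The bare box remains at (290,430). Moving the sink to its tray.

```bash
python3 -m inch '[0.0056,0,0.0294,0,0,0,1,0.0056,0,0.0294,0,0,0,1,0.0056,0,0.0294,0,0,0,1,0.0056,0,0.0294,0,0,0,1,0.0055,0,0.0294,0,0,0,1,0,0,0,0,-4,0,1,0,0,0,0,-8,0,1,0,0,0,0,-8,0,1,0,0,0,0,-8,0,1,0,0,0,0,-8,0,1]'; python3 -m inch '[0,0.01,0,0,-8,0,1,0,0.02,0,0,-8,0,1,0,0.02,0,0,-8,0,1,0,0.01,0,0,-8,0,1,0,0,0,0,-8,0,1,0,0,0,0,-2,0,1,0,0,0,0,0,0,1,0,0,0,0,0,0,1]';python3 go.py 597 -277 14 -2;  python3 - <<'E'
from cell import env
from m import *
d=env.read_camera("side"); np.savez("side9.npz",**d)
c=[int(a) for a in proj(d,[597,-277,30])]
cv2.imwrite("pics/s9.png",cv2.resize(d["pixels"][c[1]-50:c[1]+50,c[0]-60:c[0]+60],None,fx=6,fy=6,interpolation=cv2.INTER_CUBIC))
E
```

```text
t: 20.95
eef_pos: [596.1, -276.4, 120.5]
tcp_rot: [-1.571, 0.002, -0.762]
ft_force: [0.7, 0.1, -2.2]
opening: 0.481
t: 21.75
eef_pos: [596.3, -276.5, 61.2]
tcp_rot: [-1.57, 0.001, -0.036]
ft_force: [-0.1, -0.1, -1.6]
opening: 0.481
now [ 596.3 -276.5   61.2] rot [-8.997e+01  7.000e-02 -2.080e+00] t 21.75 f [-0.1 -0.1 -1.6] open 45.7 q [-0.53  0.71  1.61 -0.    0.83 -2.07]
shift [ 0.0008  0.0472 -0.0005] turn [-0.03 -0.08 -0.07]
```

View pics/s9.png

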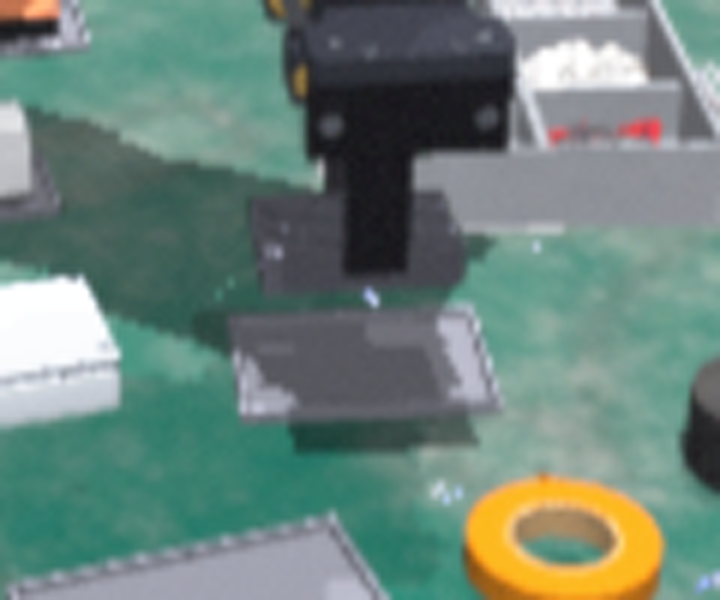

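The sink's front edge spans 262–463 and the finger is at about 378, so the sink looks shifted toward -x in the grip. I'll work out the offset by casting rays.

Run:
```python
from m import *
d=load("side9.npz"); c=[int(a) for a in proj(d,[597,-277,30])]
f=lambda u,v,z: np.round(ray(d,(u+.5)/6-.5+c[0]-60,(v+.5)/6-.5+c[1]-50,z),1)
print("sink bottom front",f(264,294,52),f(460,288,52)," top back/front",f(250,200,70),f(448,192,70),f(262,262,70),f(466,255,70))
print("finger tip",f(345,272,61),f(408,272,61))
print("tray rim",f(230,318,9),f(470,307,9),f(500,408,9),f(240,416,9))
```

```text
sink bottom front [ 554.7 -297.3   52. ] [ 628.1 -303.3   52. ]  top back/front [ 555.5 -256.5   70. ] [ 632.5 -261.1   70. ] [ 552.8 -304.1   70. ] [ 628.1 -309.7   70. ]
finger tip [ 584.7 -300.6   61. ] [ 607.9 -303.9   61. ]
tray rim [ 549.3 -243.4    9. ] [ 646.8 -248.6    9. ] [ 641.  -321.4    9. ] [ 543.2 -313.3    9. ]
```

Sink centre ≈ 592 against tray centre ≈ 596, and they are parallel. I'll shift +4 mm in x and lower.

```bash
python3 -m inch '[0.004,0.01,0,0,0,0,1,0,0.015,0,0,0,0,1,0,0.012,0,0,0,0,1,0,0.006,0,0,0,0,1,0,0.003,0,0,0,0,1,0,0,0,0,0,0,1,0,0,0,0,0,0,1]';python3 go.py 600 -277 14.2 -2
```

```text
t: 22.5
eef_pos: [600.8, -276.9, 16.4]
tcp_rot: [-1.571, -0.0, -0.035]
ft_force: [-0.4, -0.4, -1.5]
opening: 0.479
now [ 600.8 -276.9   16.4] rot [-9.002e+01 -3.000e-02 -2.000e+00] t 22.5 f [-0.4 -0.4 -1.5] open 45.5 q [-0.53  0.77  1.62 -0.    0.75 -2.07]
shift [-0.0008  0.0022 -0.0001] turn [0.02 0.   0.03]
```

```bash
python3 -m inch '[0,0.0015,0,0,0,0,1,0,0.0005,0,0,0,0,1,0,0,0,0,0,0,-0.3,0,0,0,0,0,0,-0.3,0,0,0,0,0,0,-0.3,0,0,0,0,0,0,-0.3]';python3 -m inch '[0,-0.01,0,0,0,0,-1,0,-0.03,0,0,0,0,-1,0,-0.04,0,0,0,0,-1,0,-0.04,0,0,0,0,-1,0,0,0,0,0,0,-1]'
python3 - <<'E'
from cell import env
from m import *
d=env.read_camera("side"); np.savez("side10.npz",**d)
c=[int(a) for a in proj(d,[597,-277,30])]
a=cv2.resize(d["pixels"][c[1]-40:c[1]+40,c[0]-40:c[0]+40],(400,400),interpolation=cv2.INTER_CUBIC)
d=env.read_camera("top"); np.savez("top10.npz",**d)
cv2.imwrite("pics/s10.png",np.hstack([a,cv2.resize(d["pixels"][100:260,180:380],(400,320)).copy().__array__() if 0 else cv2.resize(d["pixels"][100:260,180:340],(400,400),interpolation=cv2.INTER_CUBIC)]))
E
```

```text
t: 23.1
eef_pos: [600.7, -276.9, 14.3]
tcp_rot: [-1.571, -0.0, -0.035]
ft_force: [-0.2, 0.2, 0.3]
opening: 0.646
t: 23.6
eef_pos: [602.6, -277.9, 140.6]
tcp_rot: [-1.575, -0.008, -0.035]
ft_force: [0.3, -0.7, -0.3]
opening: 0.983
```

View pics/s10.png

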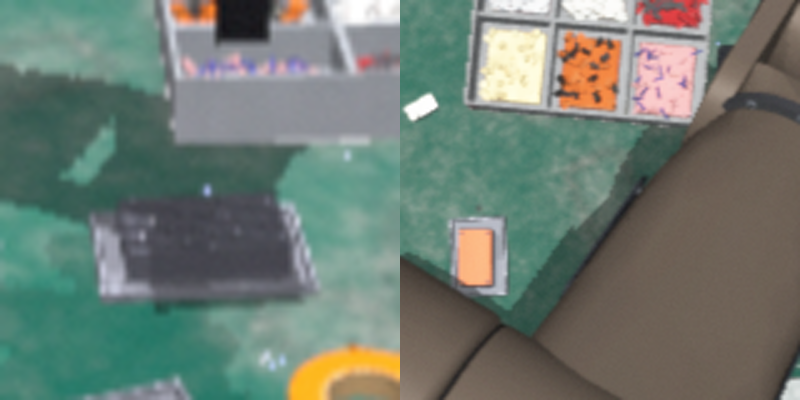

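The sink lies flat in its tray (left panel, 95–315) and the converter is inside its tray (right panel, 475,257). Last is the box; I'll remeasure it and check clearance to the purple blocks.

```bash
python3 - <<'E'
from m import *
for n in("top","side"):
    D=load(n+"10.npz"); W=cloud(D); Z=cv2.medianBlur(np.nan_to_num(W[...,2]).astype(np.float32),3); hsv=cv2.cvtColor(D["pixels"],cv2.COLOR_BGR2HSV).astype(int)
    roi=(abs(W[...,0]-450)<75)&(abs(W[...,1]+272)<60)
    wh=roi&(Z>20)&(Z<37)&(hsv[...,1]<60)&(hsv[...,2]>110)
    if wh.sum()>100: print("encl",n,wh.sum(),mrect(D,big(wh),28))
    pur=(hsv[...,0]>125)&(hsv[...,0]<155)&(hsv[...,1]>120)&(hsv[...,2]>60)&(abs(W[...,0]-430)<60)&(W[...,1]>-420)
    nl,lab,st,ce=cv2.connectedComponentsWithStats(pur.astype(np.uint8))
    for i in range(1,nl):
        if st[i,4]>15: print("purple",n,ce[i],np.nanmedian(W[lab==i],axis=0).round(),np.nanmin(W[lab==i],axis=0).round(),np.nanmax(W[lab==i],axis=0).round())
E
python3 go.py 449 -270 137 -171
```

```text
purple top [376.66666667 227.03333333] [ 405. -361.   37.] [ 392. -374.    8.] [ 418. -348.   43.]
encl side 640 (array([ 448.6, -276.7]), array([98.3, 72.1]), 9.2)
purple side [271.06369427 217.66242038] [ 401. -183.   25.] [ 385. -190.    0.] [414. -95.  38.]
purple side [272.2109375  262.50390625] [ 404. -372.   26.] [ 388. -383.    1.] [ 419. -304.   38.]
now [ 600.8 -276.9  135.6] rot [-90.07  -0.12  -1.99] t 23.7 f [0.2 1.  0.1] open 94.7 q [-0.53  0.62  1.55 -0.    0.97 -2.07]
shift [-0.152  -0.0017  0.0017] turn [-1.7000e-01  1.6901e+02  1.2000e-01]
```

```bash
python3 -m inch '[-0.0304,0,0.0003,0,0,0,-1,-0.0304,0,0.0003,0,0,0,-1,-0.0304,0,0.0003,0,0,0,-1,-0.0304,0,0.0003,0,0,0,-1,-0.0304,0,0.0004,0,0,0,-1,0,0,0,0,8.5,0,-1,0,0,0,0,8.5,0,-1,0,0,0,0,8.5,0,-1,0,0,0,0,8.5,0,-1,0,0,0,0,8.5,0,-1]'; python3 -m inch '[0,0,0,0,8.5,0,-1,0,0,0,0,8.5,0,-1,0,0,0,0,8.5,0,-1,0,0,0,0,8.5,0,-1,0,0,0,0,8.5,0,-1,0,0,0,0,8.5,0,-1,0,0,0,0,8.5,0,-1,0,0,0,0,8.5,0,-1,0,0,0,0,8.5,0,-1,0,0,0,0,8.5,0,-1]'; python3 -m inch '[0,0.02,0,0,8.5,0,-1,0,0.02,0,0,8.5,0,-1,0,0.02,0,0,8.5,0,-1,0,0.01,0,0,8.5,0,-1,0,0,0,0,7.5,0,-1,0,0,0,0,0,0,-1,0,0,0,0,0,0,-1]';python3 go.py 449 -270 7 -171
python3 - <<'E'
from m import *
from cell import env
d=env.read_camera("side");
p=proj(d,env.state()["eef_pos"]); c=[int(a) for a in p]
cv2.imwrite("pics/s11.png",cv2.resize(d["pixels"][c[1]-50:c[1]+60,c[0]-60:c[0]+60],None,fx=5,fy=5,interpolation=cv2.INTER_CUBIC))
E
```

```text
t: 24.7
eef_pos: [448.2, -269.6, 133.1]
tcp_rot: [-1.571, 0.002, -0.783]
ft_force: [0.4, 0.7, 0.0]
opening: 1.001
t: 25.7
eef_pos: [448.2, -269.6, 133.1]
tcp_rot: [-1.573, -0.0, -2.266]
ft_force: [0.3, 0.4, -0.6]
opening: 1.005
t: 26.4
eef_pos: [448.5, -269.7, 63.7]
tcp_rot: [-1.572, -0.001, -2.981]
ft_force: [-0.6, 0.3, 0.3]
opening: 0.999
now [ 448.5 -269.7   63.7] rot [-9.0040e+01 -4.0000e-02 -1.7077e+02] t 26.4 f [-0.6  0.3  0.3] open 94.9 q [-0.67  0.56  1.95 -0.    0.63  0.74]
shift [-0.0005  0.0567  0.0004] turn [0.04 0.23 0.04]
```

View pics/s11.png

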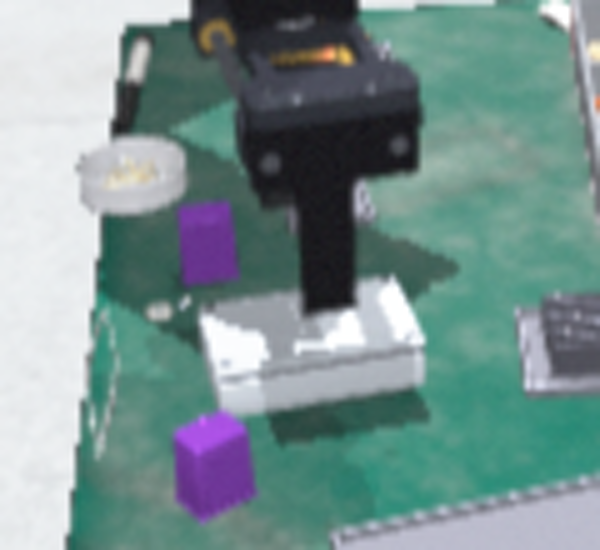

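The box (315,350) lies centred under the gripper, and the purple blocks are clear. Descending to grip.

```bash
python3 -m inch '[0,0.02,0,0,0,0,-1,0,0.02,0,0,0,0,-1,0,0.01,0,0,0,0,-1,0,0.005,0,0,0,0,-1,0,0.0015,0,0,0,0,-1,0,0,0,0,0,0,-1,0,0,0,0,0,0,1,0,0,0,0,0,0,1,0,0,0,0,0,0,1,0,0,0,0,0,0,1]'; python3 -m inch '[0,0,0,0,0,0,1,0,0,0,0,0,0,1,0,0,0,0,0,0,1,0,0,0,0,0,0,1]';python3 go.py 517 -429.5 8 -168.6
```

```text
t: 27.45
eef_pos: [448.8, -270.0, 7.9]
tcp_rot: [-1.57, 0.0, -2.984]
ft_force: [-0.0, -0.3, 0.3]
opening: 0.716
t: 27.85
eef_pos: [448.7, -269.9, 7.7]
tcp_rot: [-1.571, -0.0, -2.984]
ft_force: [-0.1, 0.9, 3.0]
opening: 0.629
now [ 448.7 -269.9    7.7] rot [ -90.     -0.   -170.99] t 27.85 f [-0.1  0.9  3. ] open 59.8 q [-0.67  0.66  1.98 -0.    0.5   0.75]
shift [-0.0425 -0.0003  0.1684] turn [-0.   -2.39  0.  ]
```

```bash
python3 -m inch '[0,-0.005,0,0,0,0,1,0,-0.01,0,0,0,0,1,0,-0.02,0,0,0,0,1,0,-0.025,0,0,0,0,1,0,-0.02,0,0,0,0,1,0,0,0,0,0,0,1]';  python3 -m inch '[-0.007,0,0.028,0,0,0,1,-0.007,0,0.028,0,0,0,1,-0.007,0,0.028,0,0,0,1,-0.007,0,0.028,0,0,0,1,-0.007,0,0.028,0,0,0,1,-0.0075,0,0.0284,0,-2.4,0,1,0,0.02,0,0,0,0,1,0,0.01,0,0,0,0,1,0,0,0,0,0,0,1]'; python3 go.py 517 -429.5 12.7 -168.6
python3 - <<'E'
from cell import env
from m import *
d=env.read_camera("side"); np.savez("side12.npz",**d)
c=[int(a) for a in proj(d,[517,-429,30])]; print(c)
cv2.imwrite("pics/s12.png",cv2.resize(d["pixels"][c[1]-50:c[1]+50,c[0]-60:c[0]+60],None,fx=6,fy=6,interpolation=cv2.INTER_CUBIC))
E
```

```text
t: 28.45
eef_pos: [449.6, -270.6, 90.3]
tcp_rot: [-1.567, 0.003, -2.984]
ft_force: [0.4, 0.3, -2.9]
opening: 0.624
t: 29.35
eef_pos: [516.0, -428.4, 55.2]
tcp_rot: [-1.575, -0.002, -2.943]
ft_force: [-0.3, -0.7, -1.9]
opening: 0.63
now [ 516.  -428.4   55.2] rot [-9.021e+01 -1.400e-01 -1.686e+02] t 29.35 f [-0.3 -0.7 -1.9] open 59.9 q [-0.79  0.73  1.57 -0.    0.84  0.58]
shift [-0.0009  0.0424  0.0014] turn [ 0.21 -0.    0.14]
[329, 273]
```

View pics/s12.png

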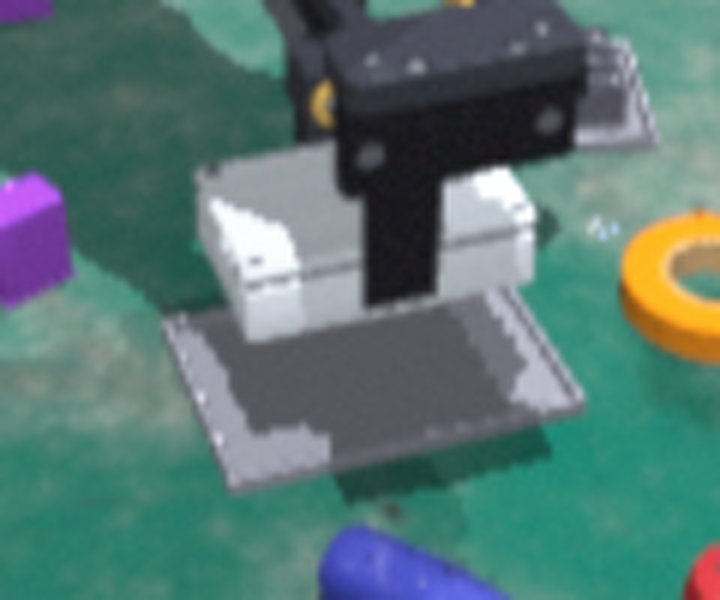

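Box in the fingers (365,250) above the tray (375,390). I'll compare both in this view.

Run:
```python
from m import *
d=load("side12.npz"); c=[329,273]
f=lambda u,v,z: np.round(ray(d,(u+.5)/6-.5+c[0]-60,(v+.5)/6-.5+c[1]-50,z),1)
print("box bottom front",f(248,340,47.5),f(533,283,47.5)," top front",f(243,280,75.5),f(536,218,75.5),"top back",f(200,170,75.5))
a=[f(165,318,9),f(585,405,9),f(233,487,9)]
print("tray",a,(a[0]+a[1])/2)
```

```text
box bottom front [ 475.1 -464.7   47.5] [ 567.5 -448.3   47.5]  top front [ 473.9 -471.4   75.5] [ 567.  -452.3   75.5] top back [ 465.  -412.    75.5]
tray [array([ 451.2, -401.3,    9. ]), array([ 582.4, -463.2,    9. ]), array([ 467.4, -486.5,    9. ])] [ 516.8  -432.25    9.  ]
```

Box centre (516,-432) and tray centre (517,-432) agree. Lowering.

```bash
python3 -m inch '[0,0.015,0,0,0,0,1,0,0.015,0,0,0,0,1,0,0.007,0,0,0,0,1,0,0.003,0,0,0,0,1,0,0,0,0,0,0,1,0,0,0,0,0,0,1]';python3 go.py 517 -429.5 12.7 -168.6
```

```text
t: 30.0
eef_pos: [517.2, -429.8, 18.0]
tcp_rot: [-1.57, 0.0, -2.943]
ft_force: [-0.2, -0.8, -2.5]
opening: 0.624
now [ 517.2 -429.8   18. ] rot [-8.997e+01  2.000e-02 -1.686e+02] t 30.0 f [-0.2 -0.8 -2.5] open 59.2 q [-0.79  0.78  1.59 -0.    0.77  0.58]
shift [ 0.0002  0.0053 -0.0003] turn [-0.03  0.   -0.02]
```

```bash
python3 -m inch '[0,0.003,0,0,0,0,1,0,0.002,0,0,0,0,1,0,0,0,0,0,0,1,0,0,0,0,0,0,-0.5,0,0,0,0,0,0,-0.5,0,0,0,0,0,0,-0.5,0,0,0,0,0,0,-0.5]';python3 go.py 517 -429.5 12.7 -168.6; python3 -m inch '[0,-0.01,0,0,0,0,-1,0,-0.03,0,0,0,0,-1,0,-0.04,0,0,0,0,-1,0,-0.04,0,0,0,0,-1,0,-0.04,0,0,0,0,-1,0,0,0,0,0,0,-1]'; python3 go.py 250 -620 210 -168.6
```

```text
t: 30.7
eef_pos: [517.1, -429.6, 12.8]
tcp_rot: [-1.571, 0.0, -2.942]
ft_force: [0.6, 0.8, 0.5]
opening: 0.75
now [ 517.1 -429.6   12.8] rot [-8.9980e+01  1.0000e-02 -1.6859e+02] t 30.7 f [0.6 0.8 0.5] open 71.3 q [-0.79  0.79  1.59 -0.    0.76  0.58]
shift [ 0.0001  0.0001 -0.0002] turn [-0.02  0.01 -0.01]
t: 31.3
eef_pos: [518.6, -431.0, 179.5]
tcp_rot: [-1.563, 0.005, -2.942]
ft_force: [-0.4, -0.5, 0.3]
opening: 0.997
now [ 518.6 -431.   179.5] rot [ -89.53    0.31 -168.59] t 31.3 f [-0.4 -0.5  0.3] open 94.8 q [-0.79  0.59  1.47 -0.    1.07  0.58]
shift [ 0.3005 -0.031   0.1323] turn [-0.47  0.01 -0.31]
```

Moving the arm clear so both cameras can check everything.

```bash
python3 -m inch '[0.03,0,0.0132,0,0,0,-1,0.03,0,0.0132,0,0,0,-1,0.03,0,0.0132,0,0,0,-1,0.03,0,0.0132,0,0,0,-1,0.03,0,0.0132,0,0,0,-1,0.03,0,0.0132,0,0,0,-1,0.03,0,0.0132,0,0,0,-1,0.03,0,0.0132,0,0,0,-1,0.03,0,0.0132,0,0,0,-1,0.03,0,0.0132,0,0,0,-1]'
python3 - <<'E'
from cell import env
from m import *
ims=[]
for n in("top","side"):
    d=env.read_camera(n); np.savez(n+"F.npz",**d)
    p=d["pixels"]; a=p[80:260,180:440] if n=="top" else p[165:325,240:450]
    cv2.imwrite(f"pics/F{n}.png",cv2.resize(a,None,fx=3,fy=3,interpolation=cv2.INTER_CUBIC))
    if n=="top":
        W=cloud(d);Z=cv2.medianBlur(np.nan_to_num(W[...,2]).astype(np.float32),3)
        for k,X,h,s in(("relay",(464.6,-110),43,(28,22)),("conv",(475,62.5),21,0),("sink",(597,-277),23,0),("enc",(517,-429.5),33,0)):
            m=(abs(W[...,0]-X[0])<65)&(abs(W[...,1]-X[1])<60)&(Z>h-7)&(Z<h+8); m=big(m)
            print(k,m.sum(),"z",np.nanmedian(W[m][:,2]).round(1),mrect(d,m,h))
E
```

```text
t: 32.3
eef_pos: [247.9, -618.8, 172.8]
tcp_rot: [-1.571, 0.0, -2.943]
ft_force: [0.3, -0.0, 0.7]
opening: 1.0
relay 81 z 42.9 (array([ 467. , -112.9]), array([27.6, 22.6]), 89.3)
conv 283 z 21.2 (array([474.4,  61.3]), array([56.3, 36. ]), -0.9)
sink 22 z 9.4 (array([ 602.6, -270.2]), array([56.8,  2.6]), -1.1)
enc 888 z 33.0 (array([ 517.9, -428.7]), array([98.7, 64.2]), 10.8)
```

View pics/Ftop.png

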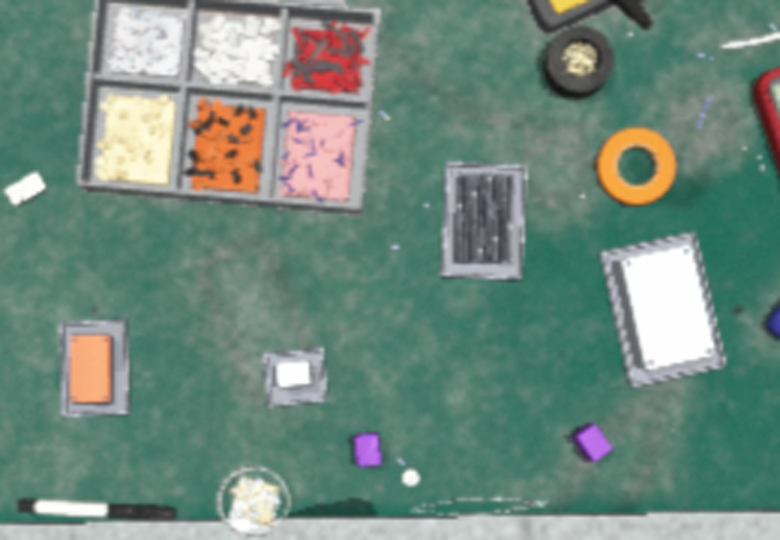

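View pics/Fside.png

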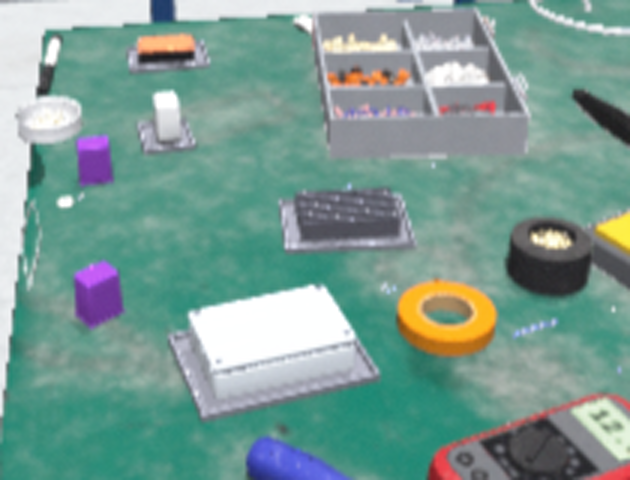

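Top view: all four parts lie inside their trays, with the sink at (485,220), box at (665,308), converter at (90,367) and relay at (293,373). The tape (637,165) and the tin (578,62) are in place. The depth mask failed on the sink's fins, so I'll check it by colour, then confirm the tape and tin haven't moved.

Run:
```python
from m import *
T=load("topF.npz"); T0=load("top0.npz"); S=load("sideF.npz"); S0=load("side0.npz"); hsv=cv2.cvtColor(T["pixels"],cv2.COLOR_BGR2HSV).astype(int); W=cloud(T)
m=big((abs(W[...,0]-597)<60)&(abs(W[...,1]+277)<50)&(hsv[...,2]<135)&(hsv[...,1]<70))
m2=cv2.morphologyEx(m.astype(np.uint8),cv2.MORPH_OPEN,np.ones((4,4)))
print("sink",m.sum(),m2.sum(),mrect(T,m2,23),"z",np.nanpercentile(W[m2>0][:,2],[10,50,90]).round(1))
for n,A,B,boxes in(("top",T0,T,{"tape":(375,118,410,152),"tin":(358,86,386,114)}),("side",S0,S,{"tape":(368,255,410,286),"tin":(406,234,440,266)})):
    for k,(a,b,c,d) in boxes.items():
        print(n,k,"mean abs diff",np.abs(A["pixels"][b:d,a:c].astype(int)-B["pixels"][b:d,a:c]).mean().round(2))
```

```text
sink 523 498 (array([ 593.4, -276.4]), array([75.1, 51.3]), -1.2) z [ 7.5 12.9 24.6]
top tape mean abs diff 4.69
top tin mean abs diff 4.22
side tape mean abs diff 7.18
side tin mean abs diff 5.96
```

Run:
```python
from m import *
for n,bx in(("top",((375,118,410,152),(358,86,386,114))),("side",((368,255,410,286),(406,234,440,266)))):
    A=load(n+"0.npz")["pixels"];B=load(n+"F.npz")["pixels"]
    for a,b,c,d in bx:
        g=lambda P:cv2.cvtColor(P[b:d,a:c],cv2.COLOR_BGR2GRAY).astype(np.float32)
        print(n,np.round(cv2.phaseCorrelate(g(A),g(B)),2) if 0 else cv2.phaseCorrelate(g(A),g(B)))
from cell import env
s=env.state(); print(s["t"],s["eef_pos"],s["ft_force"]); print(env.job_done())
```

```text
top ((0.00181911014454883, 0.03323594836983901), 1.0116042962044844)
top ((-0.05977640761966008, 0.05032257770217363), 0.9927069274584452)
side ((0.4942466462353643, -0.009410515122866059), 0.9982758922709359)
side ((0.03713346630244985, -0.03171880859248333), 0.9813454623023669)
32.4 [ 245.95131162 -620.11597554  172.60101898] [0.83113428 0.87163081 0.07541531]
the job is handed in; nothing more can be done
None
```

I took the pile apart from the top down (relay, converter, heat sink, box) and laid each part upright in its own tray. The arm was backed off and clear at hand-in, at t ≈ 32 s of the 109 s allowed.

**Last checks:**
- **Relay, converter and box:** the camera images put each inside its tray, within about 4 mm of the tray centre (9 mm allowed). Their top heights of 43, 21 and 33 mm match parts lying flat on the floor.
- **Heat sink:** the first depth check failed because of the gaps between the fins. A colour check showed it inside its tray, about 4 mm off centre in x. Its height readings are noisy but consistent with lying flat.
- **Relay angle:** it sits about 5° off its tray's direction, but inside the rim.
- **Tape roll and screw tin:** neither moved; the image shift was under 0.1 px. The one exception was the side view of the tape at 0.5 px, which the top view (0.03 px) does not support.

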